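Load a seed tray on the indexing slide, index it into the imaging hood, shut the gate

TASK

Image the seed tray: take the tray with three seeded compartments out of the lane rack and, keeping it level, lay it flat and fully down in the nest of the sliding carrier while the carrier is still outside the hood (the rack leaves only the tray's front end free and the nest only its middle, so you will have to put the tray down on the table on the way and take it again). Then push the carrier along its rail into the hood until it sits in the detent of the imaging station, and push the hood's drop gate all the way down until its spring catch snaps out over it. Leave the empty trays and the other things on the table where they are.

Things in the scene. Friction and masses are not known exactly. Their poses are not given: they have to be found in the camera images.
- seed_tray_center (a point): Seed tray: open white plastic tray 120 x 40 x 26 mm, 2.5 mm walls, two cross walls making three compartments with brown seeds on paper, about 0.12 kg. Point at its centre, half-way up (13 mm over its underside); x along its length (away from its front end, towards the back of the rack), y across, z up. May lie in the nest either way round.
- empty_tray_a_center (a point): Empty white tray of the same outer size with six small compartments, in another lane of the rack; point at its centre, half-way up, axes as for the seed tray. Stays where it is.
- empty_tray_b_center (a point): Second empty six-compartment tray, like the first, in the remaining lane; which lane holds which tray varies. Stays where it is.
- tray_rack: Fixed metal rack, 84 deep (x) x 216 wide (y) x 32 mm high, origin under its centre; front (-x) towards the robot. Three lanes along x, at y = -74, 0, 74 mm, floor 8 mm up, 44 wide between solid ribs 24 mm over the floor (30 mm wide between lanes). A tray stands 45 mm out of the front, its underside 8 mm over the table; beside that end 34 mm to the next tray.
- slide_unit: Fixed slide unit, origin under the rail; y along the rail towards the hood, x away from the robot. In its frame, mm: base plate x -55 to 55, y -253 to 213, z to 10; hood x -50 to 50, y 20 to 192, top z 104, camera on it to z 142 (y 106 to 150), mouth at y 20; gate guides x -58 and 58, y 4 to 22, to z 128; catch housing on the front guide out to x -90, y -13, z 92 to 111.
- carrier (a joint): Carrier's place along the rail, m: 0 at the loading station, 0.26 in the imaging station's detent inside the hood, end stops at -0.004 and 0.272 (overshoots the detent). Starts at 0 to 0.05. Slides against about 2 N; a spring plunger drops into a notch at 0 and at 0.26, draws it in from 2.5 mm either side and holds it with about 6 N.
- nest (a point): Centre of the nest's floor on the carrier, 38 mm over the table; x across the rail, y along it, z up. Pocket 44 (x) x 124 mm (y) for the tray lying along the rail; its end walls and the side cheeks beside its end thirds rise 19 mm, then flare out to 27 mm over the floor. The middle 56 mm of both sides is open and the floor there only 38 mm wide: room for fingers.
- carrier_knob (a point): Centre of the carrier's black upright knob, 20 mm diameter, 34 mm high, 69 mm over the table (top at 86 mm), on an arm 118 mm in front (-x) of the nest's centre; it moves with the carrier and passes 68 mm in front of the hood's front wall.
- gate (a joint): Drop gate over the hood's mouth, m: 0 fully raised, 0.072 fully down. Starts at 0 to 0.02. Stays where it is left; going down takes about 4 N, near the end about 10 N to push the catch back. Goes down only when the carrier is wholly inside the hood.
- gate_handle (a point): Centre of the gate's black handle bar on top of the gate: 14 mm diameter, 70 mm long, along the slide unit's x; 213 mm over the table when the gate is fully raised, 141 mm when it is shut (its top 7 mm higher). Can be pressed from above or pinched.
- catch (a joint): Spring catch (bevelled bolt) on the front gate guide, m: 0 sprung out, up to 0.008 while the gate's lug pushes it back between gate 0.05 and 0.071; snaps out to 0 above the lug when the gate is fully down, and then holds it.
- wash_bottle: Wash bottle, 57 x 86 x 156 mm, blue cap with bent spout, standing behind the rack and the rail's right end; origin under its middle. Stays where it is.
- tally_counter: Round grey hand tally counter, 67 x 52 x 29 mm, within 45 mm of its origin (under its middle), on the table in front of the slide. Stays where it is.
- petri_dish: Petri dish with seeds, 93 mm diameter, 14 mm high, origin under its centre, on the table in front of the slide. Stays where it is.
- lens: Hand lens with a black handle, lying, 73 x 123 x 10 mm, within 68 mm of its origin (under its middle), on the table in front of the slide. Stays where it is.
- vial_a: Glass vial with seeds, 23 mm diameter, 60 mm high, standing behind the slide; origin under its centre. Stays where it is.
- vial_b: Second glass vial like the first, standing behind the slide; origin under its centre. Stays where it is.

How it is judged:
By the outcome, as a careful person would: the job done as asked, in the order asked, and still so for the second after the job is handed in, with the robot touching nothing.
It also fails if it takes over 72 s, if anything falls off the work surface, if the arm or the gripper's body presses on something with over 40 N, if the wrist force passes 120 N, or if a joint passes its speed limit or range.

ROBOT

A 6-joint arm with a two-finger parallel gripper is mounted at the origin on a cart in front of the work surface, level with it; the furniture and walls round the work are solid. World frame = base frame: x ahead of the robot, y to its left, z up, the work surface at z = 0. Lengths are in m, angles in rad, forces in N, time in s.
With the tool pointing down it reaches from about 0.4 to 0.925 m from the base axis. Payload 12.5 kg.
Tool frame: the origin (TCP) lies on the centre line of the jaws, within the pads' length; the fingertips stand 17 mm ahead of it and the grasp point (between the pads) lies 2 mm behind it (env.tips_ahead is the distance from the TCP to the fingertips, in m); z points along the fingers, y is the line along which they close (so a half turn about z gives the same grasp; the last joint's range is limited). The gripper opens to 95 mm and grips with 3 to 60 N. Pads are 20 mm wide; open, the fingers measure 119 mm over their backs; the gripper's body (75 mm by 180 mm) begins 59 mm behind the grasp point.
Start: joints at [1.15, 0.491, 1.559, -0, 1.092, -0.106], TCP at [0.193, 0.594, 0.232] pointing down, gripper open.
Joint ranges: [-3.1, 3.1], [-0.84, 2.19], [0.05, 2.79], [-1.13, 4.28], [0.06, 2.93], [-2.69, 2.69]. Speed limits (rad/s): [2.22, 2.22, 2.79, 3.14, 3.14, 3.14].

INTERFACE

Orientations are given as a unit quaternion [x, y, z, w].
In Python, from station import env, optics, close_job gives the robot as it stands.
- The arm moves only by the tool step_arm, never from a script. Its argument "steps" is a list of rows, each an object of numbers: "dx", "dy", "dz": the shift along the tool's x, y, z in mm; "twist": the turn about the tool's z in degrees. In form: [{"dx": .., "dy": .., "dz": .., "twist": ..}, ...]. A call has 1 to 8 rows; each row shifts and turns the commanded pose from where the row before left it, along the tool's axes as they then stand; what a row does not reach is not made up. A row lasts 1/8 s, in which the tool goes at most 62.5 mm and 10.7 degrees, less where a joint would pass 70% of its speed; a pose out of reach is approached as far as the arm can. A call with a gripper value outside its range is refused whole. "fingers" is the gripper's target within -1 to 1 (fully open at 1, half-way at 0, shut at -1), set as the call begins (left out, the last holds). The fingers move at their own pace and stop on an object; "squeeze" is the grip in N (left out, the last holds). Time passes only in rows, so rows that do not move let the fingers close. It gives the time, the measured TCP pose, the force, the opening and the grip force at its end, in the units of the state.
- env.get_state(): the state, without advancing time (a new reading comes with each control period).
- optics.grab_frame(name): name is "side" or "top"; returns (picture, depth): 480x640x3 uint8, red, green, blue; 480x640 float32, m along the optical axis (not along the pixel's ray), 0 where there is no reading.
- optics.camera_info(name): a dict with "camera_matrix" (3x3 intrinsics, pixels), "dist_coeffs" ([k1, k2, p1, p2, k3] as OpenCV has them; the pictures are not rectified), "extrinsics" (4x4, takes a point from world to camera coordinates). Camera axes: x right, y down, z forward; pixel columns grow to the right and rows downward; lengths in m; the calibration is good to about 2 mm. A picture is of the moment at which its call begins. camera_info takes no time and is no camera call.
- close_job(): hands the job in; it is judged then, once.
The state is a dict: "time_s": time; "qpos": joint angles; "joint_velocities": joint speeds; "effort": joint torques, N m; "eef_pos": TCP position; "tool_rot": TCP orientation; "contact_force": force on the tool from outside, world axes, zero at the start; "torque": the same for the moment, N m; "gripper_width": finger opening in m; "gripper_force": force on a finger pad.
Only numpy, scipy, OpenCV 4.12 (cv2) and the standard library are available. Lean on these libraries where they do the work, as an engineer would, in place of code of your own. Each camera call takes 0.05 s, during which the arm holds its last target. There are 200 camera calls.

## Working session

There is one attempt and no reset: what is moved stays moved. The work goes in short steps, Python scripts to look and compute and a tool call to move; the robot and the scene stay as the last step left them, time stands still between calls to the robot, and variables do not carry over. Pictures are saved under pics/ and viewed, at most 13 in all, crops included, and the job is handed in when it is done.

Besides the shell and the picture viewer there is one more tool, called after "Request:" as a command line: name --argument value ..., lists and objects as JSON in quotes. step_arm: Moves the arm, as the interface text tells. Its arguments: {"type":"object","properties":{"steps":{"type":"array"},"fingers":{"type":"number"},"squeeze":{"type":"number"}},"required":["steps"]}

```bash
mkdir -p pics; cat > h.py <<'E'
import numpy as np,cv2
from station import env,optics
def grab(n,save=None):
    p,d=optics.grab_frame(n)
    if save: cv2.imwrite('pics/'+save,p[:,:,::-1])
    return p,d
def pts(n,d):
    c=optics.camera_info(n);K=np.array(c['camera_matrix'],float);D=np.array(c['dist_coeffs'],float);E=np.array(c['extrinsics'])
    v,u=np.mgrid[0:480,0:640]
    r=cv2.undistortPoints(np.stack([u,v],-1).reshape(-1,1,2).astype(float),K,D).reshape(480,640,2)
    P=np.dstack([r*d[...,None],d])
    W=(P-E[:3,3])@E[:3,:3]; W[d==0]=np.nan
    return W
def ray(n,uv,z):
    c=optics.camera_info(n);K=np.array(c['camera_matrix'],float);D=np.array(c['dist_coeffs'],float);E=np.array(c['extrinsics'])
    r=cv2.undistortPoints(np.array(uv,float).reshape(-1,1,2),K,D).reshape(-1,2)
    d=np.c_[r,np.ones(len(r))]@E[:3,:3]; o=-E[:3,:3].T@E[:3,3]
    return o+d*((z-o[2])/d[:,2])[:,None]
E
python3 - <<'E'
from h import *
for n in('top','side'):
    p,d=grab(n,n+'0.png');W=pts(n,d);np.save(n+'W0.npy',W);np.save(n+'P0.npy',p)
    E=np.array(optics.camera_info(n)['extrinsics']);print(n,-E[:3,:3].T@E[:3,3],E[2,:3],np.nanmin(W,(0,1)),np.nanmax(W,(0,1)),(d==0).mean())
s=env.get_state();print(s['tool_rot'],s['time_s'],env.tips_ahead)
E
```

```text
top [ 0.41603942 -0.01180377  1.34535691] [ 0.13397427  0.01229912 -0.99090849] [-0.32622468 -1.45391837 -0.72518727] [1.7896535  1.49948276 0.65119465] 0.004078776041666667
side [0.35215368 0.99525951 1.02831111] [ 0.18532278 -0.7417767  -0.64453301] [-0.73686012 -3.01465031 -0.72717046] [3.86600809 0.669208   0.775202  ] 0.09961588541666666
[ 1.56748510e-01  9.87638410e-01 -5.09060092e-04 -1.28886645e-04] 0.1 0.017
```

View pics/top0.png

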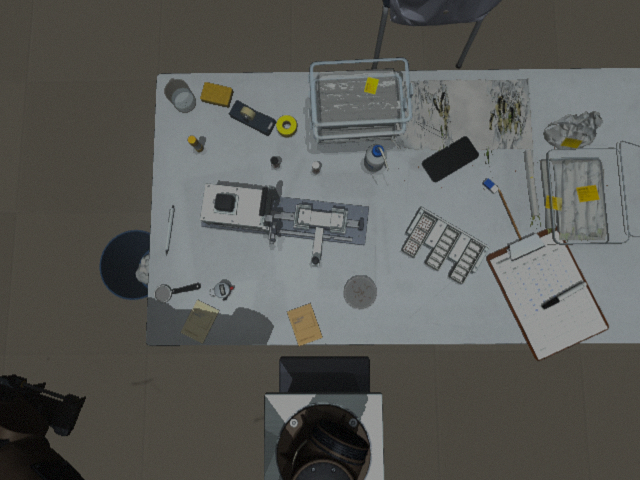

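View pics/side0.png

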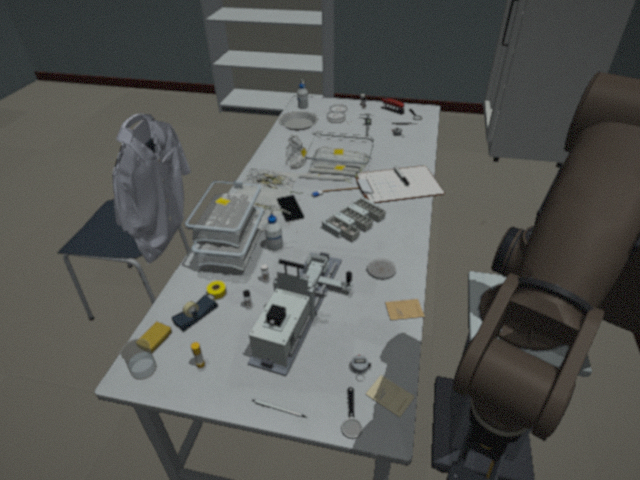

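The top view shows the rack at about (443,245), turned, with three trays. The slide has its hood at (235,205), nest at (322,217), knob at (316,260) and the petri dish at (360,291). The tally counter is at (222,290). I'll enlarge the work area.

```bash
python3 - <<'E'
from h import *
p=cv2.imread('pics/top0.png')
a=cv2.resize(p[170:290,190:350],(800,600),interpolation=cv2.INTER_CUBIC);cv2.imwrite('pics/c1.png',a)
a=cv2.resize(p[195:295,390:500],(660,600),interpolation=cv2.INTER_CUBIC);cv2.imwrite('pics/c2.png',a)
W=np.load('topW0.npy')
def rect(u0,u1,v0,v1,z0,z1,nm):
    m=np.zeros((480,640),bool);m[v0:v1,u0:u1]=1
    m&=(W[...,2]>z0)&(W[...,2]<z1)
    q=W[m];r=cv2.minAreaRect(q[:,:2].astype(np.float32)*1000);print(nm,m.sum(),r,q.mean(0).round(4),np.median(q[:,2]).round(4))
rect(195,272,175,240,.09,.12,'hood')
rect(195,380,170,250,.004,.02,'base')
rect(385,500,195,295,.02,.05,'rack+trays')
rect(290,355,195,240,.05,.08,'nest')
rect(300,330,240,275,.075,.1,'knob')
rect(255,300,170,250,.16,.25,'gate')
rect(300,350,195,270,.03,.1,'carrier')
rect(335,385,265,315,.006,.02,'petri')
rect(200,240,275,305,.01,.05,'tally')
E
```

```text
hood 2019 ((635.8983764648438, 219.25738525390625), (195.58578491210938, 131.77496337890625), 83.3154296875) [0.6481 0.2281 0.1037] 0.1036
base 2577 ((657.43896484375, 99.53797912597656), (528.32421875, 228.2509307861328), 89.550537109375) [0.6351 0.0339 0.0093] 0.009
rack+trays 1823 ((545.13525390625, -335.4476318359375), (216.01708984375, 133.0495147705078), 58.685306549072266) [ 0.5555 -0.3464  0.0302] 0.0306
nest 269 ((624.2316284179688, 2.9371261596679688), (139.40589904785156, 59.297325134277344), 82.56836700439453) [0.6268 0.0036 0.0602] 0.0605
knob 45 ((506.7962951660156, 17.219457626342773), (17.124393463134766, 18.700353622436523), 46.12514114379883) [0.5071 0.017  0.0851] 0.0854
gate 210 ((641.14111328125, 139.09730529785156), (17.12752342224121, 88.97911071777344), 87.12335968017578) [0.6382 0.1386 0.1998] 0.2087
carrier 1208 ((579.2154541015625, -7.714836120605469), (165.96731567382812, 131.20001220703125), 1.386666178703308) [ 0.6069 -0.0022  0.0423] 0.0377
petri 896 ((425.2242431640625, -103.35064697265625), (133.24514770507812, 126.3223648071289), 89.45185852050781) [ 0.4221 -0.1049  0.0132] 0.0132
tally 227 ((431.038818359375, 274.46978759765625), (45.94276428222656, 42.55345153808594), 60.455684661865234) [0.4308 0.273  0.0251] 0.0257
```

View pics/c1.png

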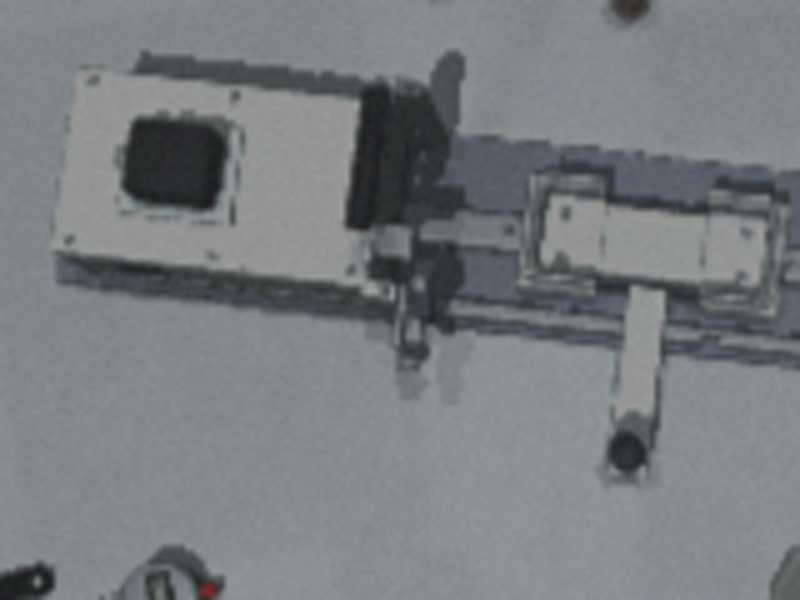

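View pics/c2.png

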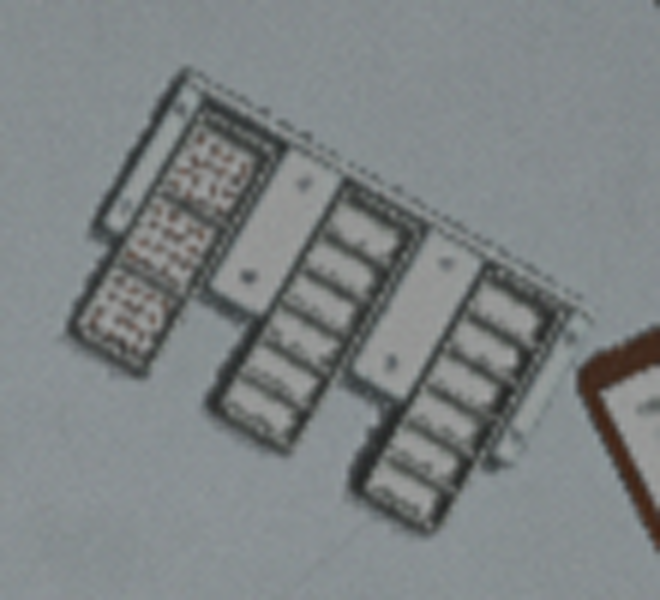

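c1 shows the hood top with its front at about (218–262, 187–228) px, the nest frame and the knob at (315,260). c2 shows the seeded tray in the left lane, with rim corners at about (401.7,250), (413.8,257.5), (425,211.7) and (437,219.2) px in the full picture.

```bash
python3 - <<'E'
from h import *
T=np.load('topW0.npy');S=np.load('sideW0.npy')
r=ray('top',[(401.7,250),(413.8,257.5),(425,211.7),(437,219.2)],.034);print('tray corners',r.round(4))
c=r.mean(0);print('tray c',c,'ang',np.degrees(np.arctan2(*((r[2]+r[3]-r[0]-r[1])[[1,0]]))))
def rect(W,x0,x1,y0,y1,z0,z1,nm,lo=.5):
    m=(W[...,0]>x0)&(W[...,0]<x1)&(W[...,1]>y0)&(W[...,1]<y1)&(W[...,2]>z0)&(W[...,2]<z1)
    m=cv2.morphologyEx(m.astype(np.uint8),cv2.MORPH_OPEN,np.ones((3,3))) if lo else m.astype(np.uint8)
    q=W[m>0]
    if len(q)<5: print(nm,'none');return
    b=cv2.minAreaRect(q[:,:2].astype(np.float32)*1000);print(nm,len(q),np.round(b[0],1),np.round(b[1],1),round(b[2],1),'z',np.percentile(q[:,2],[5,50,95]).round(4))
for n,W in(('T',T),('S',S)):
    print(n)
    rect(W,.5,.75,.1,.35,.098,.11,'hood')
    rect(W,.5,.75,.12,.35,.125,.15,'camera')
    rect(W,.55,.75,.1,.18,.18,.25,'handle',0)
    rect(W,.45,.55,-.05,.07,.078,.1,'knob',0)
    rect(W,.55,.7,-.12,.1,.058,.075,'nesttop',0)
    rect(W,.55,.7,-.08,.08,.03,.045,'nestfloor')
    rect(W,.35,.75,-.5,-.2,.02,.045,'rack')
E
```

```text
tray corners [[ 0.5353 -0.2201  0.034 ]
 [ 0.5145 -0.2525  0.034 ]
 [ 0.6412 -0.2876  0.034 ]
 [ 0.6199 -0.3198  0.034 ]]
tray c [ 0.57772981 -0.26998465  0.034     ] ang -32.559470043910494
T
hood 1795 [643.9 212.5] [222.  126.2] 71.0 z [0.0996 0.1035 0.1078]
camera 305 [635.  203.2] [159.7  47.9] 67.0 z [0.1281 0.1405 0.1445]
handle 165 [641.2 139.3] [14.4 69.8] 82.6 z [0.2051 0.2096 0.2134]
knob 45 [506.8  17.2] [17.1 18.7] 46.1 z [0.0803 0.0854 0.0885]
nesttop 193 [624.2   2.9] [139.4  59.3] 82.6 z [0.0584 0.0618 0.0668]
nestfloor 710 [603.6   5.5] [124.3  88.2] 82.5 z [0.0318 0.0374 0.0417]
rack 1174 [ 564.8 -347.7] [216.2  85.4] 58.1 z [0.0238 0.0309 0.0359]
S
hood 1651 [651.1 227.9] [182.2 105. ] 83.4 z [0.0997 0.1033 0.1074]
camera 489 [652.  207.7] [149.  114.6] 79.3 z [0.1273 0.1388 0.1464]
handle 160 [638.8 141. ] [15.1 68.6] 83.1 z [0.186  0.209  0.2136]
knob 35 [506.7  20.8] [19.1 17.8] 51.7 z [0.0794 0.0858 0.0891]
nesttop 104 [620.2   1.6] [142.4  59.2] 86.2 z [0.0586 0.0624 0.0666]
nestfloor 360 [602.6 -18.4] [ 80.3 105. ] 18.6 z [0.0324 0.0381 0.0425]
rack 1025 [ 543.4 -337.2] [223.1 135.7] 59.1 z [0.0222 0.031  0.0366]
```

Request:
step_arm --steps '[{"dx": 0, "dy": 0, "dz": 0, "twist": 7}, {"dx": 0, "dy": 0, "dz": 0, "twist": 6.9}, {"dx": -45, "dy": -32, "dz": 0, "twist": 0}, {"dx": -45, "dy": -32, "dz": 0, "twist": 0}, {"dx": -45, "dy": -32, "dz": 0, "twist": 0}, {"dx": -45, "dy": -32, "dz": 0, "twist": 0}, {"dx": -45, "dy": -32, "dz": 0, "twist": 0}, {"dx": -45, "dy": -32, "dz": 0, "twist": 0}]' --fingers 0.47 --squeeze 30

```text
time_s: 1.1
eef_pos: [0.3214, 0.2869, 0.2316]
tool_rot: [0.275, 0.961, 0.0, 0.0]
contact_force: [1.9, 0.5, 0.8]
gripper_width: 0.0698
gripper_force: 0.0
```

Request:
step_arm --steps '[{"dx": -45, "dy": -32, "dz": 0, "twist": 0}, {"dx": -45, "dy": -32, "dz": 0, "twist": 0}, {"dx": -45, "dy": -32, "dz": 0, "twist": 0}, {"dx": -45, "dy": -32, "dz": 0, "twist": 0}, {"dx": -45, "dy": -32, "dz": 0, "twist": 0}, {"dx": -45, "dy": -32, "dz": 0, "twist": 0}, {"dx": -45, "dy": -32, "dz": 0, "twist": 0}, {"dx": -45, "dy": -32, "dz": 0, "twist": 0}]'

```text
time_s: 2.1
eef_pos: [0.4915, -0.121, 0.2315]
tool_rot: [0.275, 0.961, 0.0, -0.0]
contact_force: [0.3, 0.8, 0.2]
gripper_width: 0.0698
gripper_force: 0.0
```

```bash
cat >> h.py <<'E'
from scipy.spatial.transform import Rotation as R
def go(x,y,z,yaw=None):
    "tool-axis shift (mm) to target in the present frame, and after the turn to yaw"
    s=env.get_state();p=np.array(s['eef_pos']);r=R.from_quat(s['tool_rot']).as_matrix()
    c=np.degrees(np.arctan2(r[1,1],r[0,1]));d=(np.array([x,y,z])-p)*1000
    print('at',p.round(4),'yaw',c.round(2),'tilt',np.degrees(r[:2,2]).round(2),'t',s['time_s'],'w',round(s['gripper_width'],4),'F',np.round(s['contact_force'],1))
    f=np.radians(c if yaw is None else yaw)
    print('twist',0 if yaw is None else round(c-yaw,2),'d',np.round([-np.sin(f)*d[0]+np.cos(f)*d[1],np.cos(f)*d[0]+np.sin(f)*d[1],-d[2]],1))
E
python3 -c "
from h import *
go(.5475,-.2502,.12,58.1)"
```

```text
at [ 0.4915 -0.121   0.2315] yaw 58.05 tilt [-0.01  0.01] t 2.1 w 0.0698 F [0.3 0.8 0.2]
twist -0.05 d [-115.8  -80.1  111.5]
```

Request:
step_arm --steps '[{"dx": -39, "dy": -27, "dz": 40, "twist": 0}, {"dx": -39, "dy": -27, "dz": 40, "twist": 0}, {"dx": -38, "dy": -26, "dz": 40, "twist": 0}, {"dx": 0, "dy": 0, "dz": 25, "twist": 0}, {"dx": 0, "dy": 0, "dz": 0, "twist": 0}]'

```text
time_s: 2.72
eef_pos: [0.5463, -0.2482, 0.0846]
tool_rot: [0.275, 0.961, 0.001, -0.002]
contact_force: [-0.4, 0.3, 0.6]
gripper_width: 0.0694
gripper_force: 0.0
```

```bash
python3 - <<'E'
from h import *
go(.5475,-.2502,.027,58.1)
a,_=grab('side');b,_=grab('top')
A=cv2.resize(a[185:255,300:400,::-1],(800,560),interpolation=3)[:,:400*2]
B=cv2.resize(b[195:295,380:500,::-1],(672,560),interpolation=3)
cv2.imwrite('pics/s1.png',cv2.resize(np.hstack([A,B]),(800,304)))
E
```

```text
at [ 0.5463 -0.2482  0.0846] yaw 58.02 tilt [-0.21  0.13] t 2.725 w 0.0694 F [-0.4  0.3  0.6]
twist -0.08 d [-2.1 -1.1 57.6]
```

View pics/s1.png

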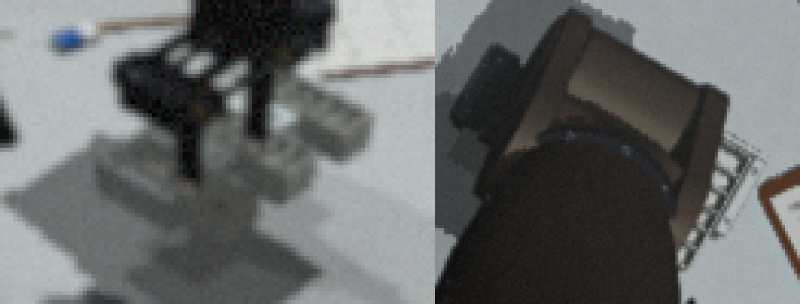

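The fingers straddle the front end of the seed tray, with the side-view tips at about (324,226) and (360,217). Next I lower and close.

Request:
step_arm --steps '[{"dx": -2, "dy": -1, "dz": 15, "twist": 0}, {"dx": 0, "dy": 0, "dz": 15, "twist": 0}, {"dx": 0, "dy": 0, "dz": 15, "twist": 0}, {"dx": 0, "dy": 0, "dz": 12, "twist": 0}, {"dx": 0, "dy": 0, "dz": 0, "twist": 0}]'

```text
time_s: 3.45
eef_pos: [0.548, -0.25, 0.0284]
tool_rot: [0.275, 0.961, 0.0, -0.001]
contact_force: [0.3, 0.1, -0.1]
gripper_width: 0.0699
gripper_force: 0.0
```

Request:
step_arm --steps '[{"dx": 0, "dy": 0, "dz": 0, "twist": 0}, {"dx": 0, "dy": 0, "dz": 0, "twist": 0}, {"dx": 0, "dy": 0, "dz": 0, "twist": 0}, {"dx": 0, "dy": 0, "dz": 0, "twist": 0}]' --fingers -1 --squeeze 30

```text
time_s: 3.95
eef_pos: [0.5485, -0.2504, 0.0299]
tool_rot: [0.275, 0.961, -0.0, 0.0]
contact_force: [-1.2, 0.2, 2.0]
gripper_width: 0.0399
gripper_force: 30.0
```

Request:
step_arm --steps '[{"dx": 0, "dy": 0, "dz": -8, "twist": 0}, {"dx": 0, "dy": 0, "dz": -12, "twist": 0}, {"dx": 0, "dy": 0, "dz": -15, "twist": 0}, {"dx": 0, "dy": 0, "dz": -20, "twist": 0}, {"dx": 0, "dy": 0, "dz": -20, "twist": 0}, {"dx": 0, "dy": 0, "dz": 0, "twist": 0}]'

```text
time_s: 4.7
eef_pos: [0.5491, -0.2506, 0.1067]
tool_rot: [0.275, 0.961, -0.0, 0.002]
contact_force: [-0.0, -0.7, -2.0]
gripper_width: 0.0398
gripper_force: 30.0
```

```bash
python3 - <<'E'
from h import *
a,d=grab('side');np.save('s2.npy',pts('side',d))
A=cv2.resize(a[180:260,290:400,::-1],(770,560),interpolation=3)
cv2.imwrite('pics/s2.png',A)
go(.405,-.21,.055,-7)
E
```

```text
at [ 0.5486 -0.2504  0.1055] yaw 58.06 tilt [ 0.08 -0.04] t 4.75 w 0.0399 F [-1.3 -0.4 -2.2]
twist 65.06 d [  22.6 -147.5   50.5]
```

View pics/s2.png

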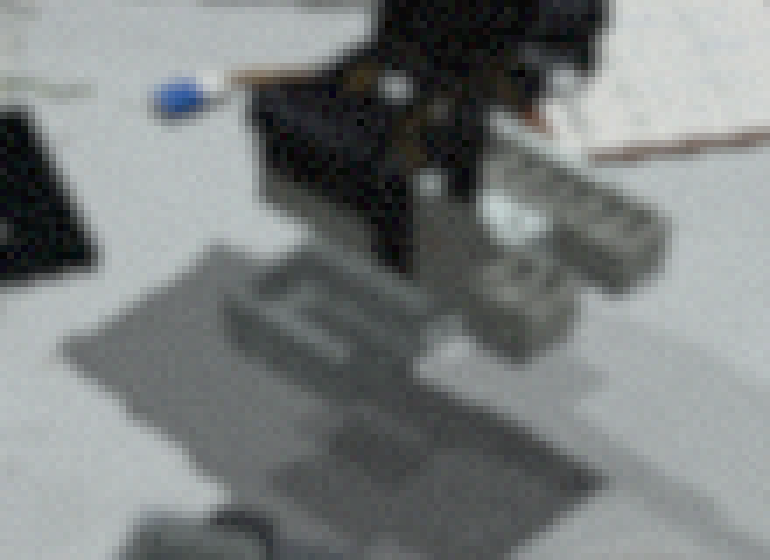

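The tray (side view about (330,205)–(365,230) px) is held clear above the empty lane and looks level. Next I turn it and carry it to the free table in front of the rack.

Request:
step_arm --steps '[{"dx": 0, "dy": 0, "dz": 0, "twist": 5}, {"dx": 0, "dy": 0, "dz": 0, "twist": 8}, {"dx": 0, "dy": 0, "dz": 0, "twist": 9}, {"dx": 0, "dy": 0, "dz": 0, "twist": 9}, {"dx": 0, "dy": 0, "dz": 0, "twist": 10}, {"dx": 0, "dy": 0, "dz": 0, "twist": 10}, {"dx": 0, "dy": 0, "dz": 0, "twist": 9}, {"dx": 0, "dy": 0, "dz": 0, "twist": 5}]'

```text
time_s: 5.75
eef_pos: [0.5481, -0.2501, 0.1037]
tool_rot: [0.75, 0.662, -0.0, -0.001]
contact_force: [-1.1, -0.0, -1.6]
gripper_width: 0.0399
gripper_force: 30.0
```

Request:
step_arm --steps '[{"dx": 2, "dy": -15, "dz": 0, "twist": 0}, {"dx": 4, "dy": -27, "dz": 0, "twist": 0}, {"dx": 5, "dy": -30, "dz": 0, "twist": 0}, {"dx": 5, "dy": -30, "dz": 0, "twist": 0}, {"dx": 4, "dy": -28, "dz": 10, "twist": 0}, {"dx": 2, "dy": -17, "dz": 15, "twist": 0}, {"dx": 0, "dy": 0, "dz": 20, "twist": 0}, {"dx": 0, "dy": 0, "dz": 15, "twist": 0}]'

```text
time_s: 6.75
eef_pos: [0.4048, -0.2105, 0.0436]
tool_rot: [0.749, 0.663, -0.0, -0.0]
contact_force: [-0.1, 0.5, -2.7]
gripper_width: 0.0399
gripper_force: 30.0
```

```bash
python3 - <<'E'
from h import *
go(.405,-.21,.022,-7)
E
```

```text
at [ 0.4048 -0.2105  0.0436] yaw -6.95 tilt [-0.04  0.04] t 6.75 w 0.0399 F [-0.1  0.5 -2.7]
twist 0.05 d [ 0.5  0.2 21.6]
```

Request:
step_arm --steps '[{"dx": 0, "dy": 0, "dz": 8, "twist": 0}, {"dx": 0, "dy": 0, "dz": 6, "twist": 0}, {"dx": 0, "dy": 0, "dz": 3, "twist": 0}, {"dx": 0, "dy": 0, "dz": 2, "twist": 0}, {"dx": 0, "dy": 0, "dz": 0, "twist": 0}]'

```text
time_s: 7.38
eef_pos: [0.4053, -0.2107, 0.0257]
tool_rot: [0.749, 0.663, 0.0, 0.0]
contact_force: [-0.4, 0.6, -1.1]
gripper_width: 0.0399
gripper_force: 30.0
```

Request:
step_arm --steps '[{"dx": 0, "dy": 0, "dz": 2, "twist": 0}, {"dx": 0, "dy": 0, "dz": 1, "twist": 0}, {"dx": 0, "dy": 0, "dz": 0, "twist": 0}]'

```text
time_s: 7.75
eef_pos: [0.4052, -0.2107, 0.0226]
tool_rot: [0.749, 0.663, 0.0, -0.0]
contact_force: [-0.9, 0.9, -1.4]
gripper_width: 0.0397
gripper_force: 30.0
```

Request:
step_arm --steps '[{"dx": 0, "dy": 0, "dz": 1, "twist": 0}, {"dx": 0, "dy": 0, "dz": 0.5, "twist": 0}, {"dx": 0, "dy": 0, "dz": 0, "twist": 0}]'

```text
time_s: 8.12
eef_pos: [0.4052, -0.2107, 0.0219]
tool_rot: [0.749, 0.663, 0.0, 0.0]
contact_force: [-1.6, 1.6, 13.4]
gripper_width: 0.0399
gripper_force: 30.0
```

Request:
step_arm --steps '[{"dx": 0, "dy": 0, "dz": -1.5, "twist": 0}, {"dx": 0, "dy": 0, "dz": 0, "twist": 0}, {"dx": 0, "dy": 0, "dz": -15, "twist": 0}, {"dx": 0, "dy": 0, "dz": -40, "twist": 0}, {"dx": 0, "dy": 40, "dz": -45, "twist": 0}, {"dx": 0, "dy": 60, "dz": 0, "twist": 0}, {"dx": 0, "dy": 60, "dz": 0, "twist": 0}, {"dx": 0, "dy": 0, "dz": 0, "twist": 0}]' --fingers 0.47

```text
time_s: 9.12
eef_pos: [0.5669, -0.2301, 0.122]
tool_rot: [0.748, 0.664, 0.0, 0.001]
contact_force: [-0.3, 0.3, -0.6]
gripper_width: 0.0697
gripper_force: 0.0
```

```bash
python3 - <<'E'
from h import *
a,d=grab('side');W=pts('side',d);b,e=grab('top');V=pts('top',e)
A=cv2.resize(a[170:330,280:460,::-1],(400,356));B=cv2.resize(b[195:345,340:500,::-1],(380,356))
cv2.imwrite('pics/s3.png',np.hstack([A,B]))
for X in(V,W):
    m=(X[...,0]>.34)&(X[...,0]<.46)&(X[...,1]>-.35)&(X[...,1]<-.16)&(X[...,2]>.018)&(X[...,2]<.033)
    q=X[m]
    if len(q)>5:
        r=cv2.minAreaRect(q[:,:2].astype(np.float32)*1000);print(len(q),r,np.percentile(q[:,2],[50,95]))
go(.4,-.25,.03,-7)
E
```

```text
126 ((400.6006774902344, -245.10751342773438), (129.0582275390625, 41.00419616699219), 83.24372863769531) [0.02375781 0.0290326 ]
at [ 0.5634 -0.2295  0.1218] yaw -6.9 tilt [-0.09  0.05] t 9.225 w 0.0697 F [-0.5  0.3 -0.6]
twist 0.1 d [ -40.2 -159.7   91.8]
```

View pics/s3.png

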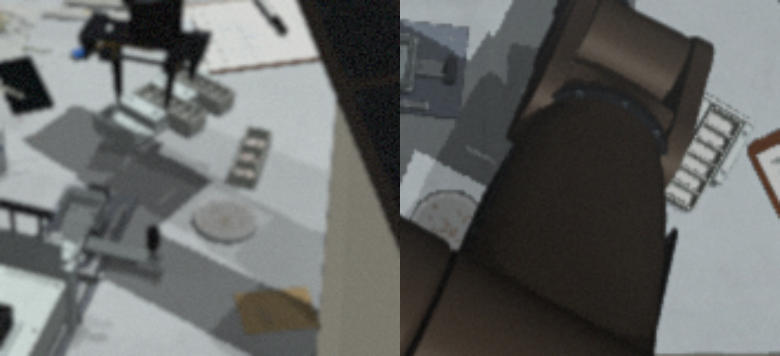

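The side view shows the tray lying squarely on the table at about (393,241) px, well clear of the petri dish and the rack.

Request:
step_arm --steps '[{"dx": -10, "dy": -50, "dz": 0, "twist": 0}, {"dx": -17, "dy": -60, "dz": 0, "twist": 0}, {"dx": -10, "dy": -50, "dz": 20, "twist": 0}, {"dx": 0, "dy": 0, "dz": 30, "twist": 0}, {"dx": 0, "dy": 0, "dz": 30, "twist": 0}, {"dx": 0, "dy": 0, "dz": 12, "twist": 0}, {"dx": 0, "dy": 0, "dz": 0, "twist": 0}]'

```text
time_s: 10.1
eef_pos: [0.4001, -0.2471, 0.0305]
tool_rot: [0.749, 0.663, -0.0, -0.001]
contact_force: [0.2, 0.5, 0.6]
gripper_width: 0.0699
gripper_force: 0.0
```

Request:
step_arm --steps '[{"dx": 0, "dy": 0, "dz": 0, "twist": 0}, {"dx": 0, "dy": 0, "dz": 0, "twist": 0}, {"dx": 0, "dy": 0, "dz": 0, "twist": 0}, {"dx": 0, "dy": 0, "dz": 0, "twist": 0}]' --fingers -1 --squeeze 30

```text
time_s: 10.6
eef_pos: [0.4009, -0.2474, 0.0309]
tool_rot: [0.749, 0.663, 0.0, 0.0]
contact_force: [-0.6, 1.0, 5.4]
gripper_width: 0.0397
gripper_force: 30.0
```

```bash
python3 - <<'E'
from h import *
go(.6237,.0035,.14,-7)
E
```

```text
at [ 0.4009 -0.2474  0.0309] yaw -6.93 tilt [ 0.03 -0.02] t 10.6 w 0.0397 F [-0.6  1.   5.4]
twist 0.07 d [ 276.2  190.6 -109.1]
```

Request:
step_arm --steps '[{"dx": 0, "dy": 0, "dz": -20, "twist": 0}, {"dx": 0, "dy": 0, "dz": -40, "twist": 0}, {"dx": 0, "dy": 0, "dz": -40, "twist": 0}, {"dx": 16, "dy": 11, "dz": -10, "twist": 0}, {"dx": 30, "dy": 20, "dz": 0, "twist": 0}, {"dx": 40, "dy": 28, "dz": 0, "twist": 0}, {"dx": 40, "dy": 28, "dz": 0, "twist": 0}, {"dx": 40, "dy": 28, "dz": 0, "twist": 0}]'

```text
time_s: 11.6
eef_pos: [0.5357, -0.0951, 0.1405]
tool_rot: [0.749, 0.663, -0.0, -0.0]
contact_force: [-0.6, 0.1, -1.4]
gripper_width: 0.0398
gripper_force: 30.0
```

Request:
step_arm --steps '[{"dx": 40, "dy": 28, "dz": 0, "twist": 0}, {"dx": 35, "dy": 25, "dz": 0, "twist": 0}, {"dx": 25, "dy": 16, "dz": 0, "twist": 0}, {"dx": 10, "dy": 6.5, "dz": 0, "twist": 0}, {"dx": 0, "dy": 0, "dz": 20, "twist": 0}, {"dx": 0, "dy": 0, "dz": 0, "twist": 0}, {"dx": 0, "dy": 0, "dz": 0, "twist": 0}]'

```text
time_s: 12.48
eef_pos: [0.623, 0.003, 0.1211]
tool_rot: [0.749, 0.663, 0.0, -0.0]
contact_force: [-0.6, 0.0, -1.9]
gripper_width: 0.04
gripper_force: 30.0
```

```bash
python3 - <<'E'
from h import *
a,d=grab('side');W=pts('side',d);b,e=grab('top');V=pts('top',e)
A=cv2.resize(a[220:340,250:370,::-1],(400,400),interpolation=3);B=cv2.resize(b[170:290,260:380,::-1],(400,400),interpolation=3)
cv2.imwrite('pics/s4.png',np.hstack([A,B]))
for X in(V,W):
  for z0,z1 in((.1,.125),(.056,.07)):
    m=(X[...,0]>.58)&(X[...,0]<.67)&(X[...,1]>-.09)&(X[...,1]<.1)&(X[...,2]>z0)&(X[...,2]<z1)
    q=X[m]
    if len(q)>5:
        r=cv2.minAreaRect(q[:,:2].astype(np.float32)*1000);print(z0,len(q),np.round(r[0],1),np.round(r[1],1),round(r[2],1),q.min(0).round(4),q.max(0).round(4))
go(.6237,.0035,.07,-7)
E
```

```text
0.1 264 [621.4   5.9] [125.6  54.2] 83.0 [ 0.5934 -0.0574  0.1   ] [0.6489 0.0706 0.1246]
0.056 52 [620.3   1. ] [143.4  55.5] 82.9 [ 0.586  -0.0691  0.0565] [0.6519 0.075  0.0686]
at [0.6233 0.0031 0.1214] yaw -6.97 tilt [ 0.05 -0.  ] t 12.575 w 0.0396 F [-0.7 -0.5 -2.1]
twist 0.03 d [ 0.4  0.4 51.4]
```

View pics/s4.png

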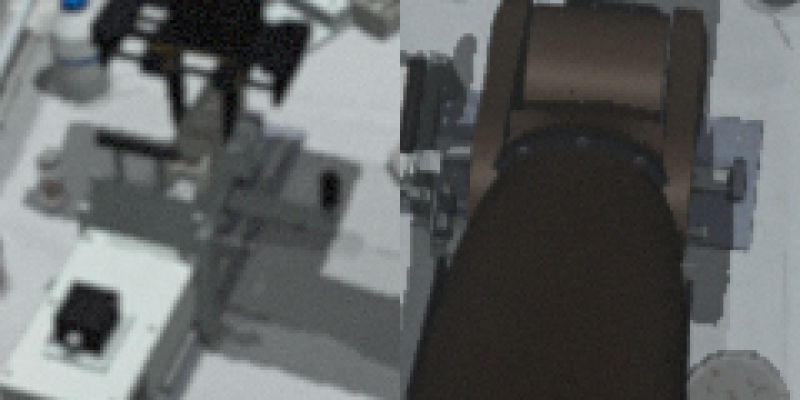

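The side view shows the tray held over the nest, with its lower part in shadow. Point clouds put the tray about 2 mm too far towards the hood, so I correct that and lower in small steps.

Request:
step_arm --steps '[{"dx": -1.5, "dy": 0.5, "dz": 12, "twist": 0}, {"dx": 0, "dy": 0, "dz": 10, "twist": 0}, {"dx": 0, "dy": 0, "dz": 5, "twist": 0}, {"dx": 0, "dy": 0, "dz": 4, "twist": 0}, {"dx": 0, "dy": 0, "dz": 0, "twist": 0}]'

```text
time_s: 13.2
eef_pos: [0.6234, 0.0021, 0.0893]
tool_rot: [0.749, 0.663, -0.0, -0.0]
contact_force: [-0.4, -0.6, -1.6]
gripper_width: 0.04
gripper_force: 30.0
```

Request:
step_arm --steps '[{"dx": 0, "dy": 0, "dz": 3, "twist": 0}, {"dx": 0, "dy": 0, "dz": 3, "twist": 0}, {"dx": 0, "dy": 0, "dz": 0, "twist": 0}]'

```text
time_s: 13.58
eef_pos: [0.6234, 0.002, 0.0834]
tool_rot: [0.749, 0.663, -0.0, -0.0]
contact_force: [0.4, 0.1, -1.9]
gripper_width: 0.0398
gripper_force: 30.0
```

Request:
step_arm --steps '[{"dx": 0, "dy": 0, "dz": 4, "twist": 0}, {"dx": 0, "dy": 0, "dz": 4, "twist": 0}, {"dx": 0, "dy": 0, "dz": 3, "twist": 0}, {"dx": 0, "dy": 0, "dz": 0, "twist": 0}]'

```text
time_s: 14.08
eef_pos: [0.6233, 0.002, 0.0723]
tool_rot: [0.749, 0.663, -0.0, -0.0]
contact_force: [0.4, 0.3, -1.6]
gripper_width: 0.04
gripper_force: 30.0
```

Request:
step_arm --steps '[{"dx": 0, "dy": 0, "dz": 2, "twist": 0}, {"dx": 0, "dy": 0, "dz": 1, "twist": 0}, {"dx": 0, "dy": 0, "dz": 0, "twist": 0}]'

```text
time_s: 14.45
eef_pos: [0.6234, 0.002, 0.0696]
tool_rot: [0.749, 0.663, 0.0, -0.0]
contact_force: [0.2, 0.7, -2.1]
gripper_width: 0.0395
gripper_force: 30.0
```

Request:
step_arm --steps '[{"dx": 0, "dy": 0, "dz": 1, "twist": 0}, {"dx": 0, "dy": 0, "dz": 0.5, "twist": 0}, {"dx": 0, "dy": 0, "dz": 0, "twist": 0}]'

```text
time_s: 14.82
eef_pos: [0.6235, 0.002, 0.0689]
tool_rot: [0.749, 0.663, 0.0, 0.0]
contact_force: [-1.9, -0.6, 7.2]
gripper_width: 0.0397
gripper_force: 30.0
```

Request:
step_arm --steps '[{"dx": 0, "dy": 0, "dz": -0.5, "twist": 0}, {"dx": 0, "dy": 0, "dz": 0, "twist": 0}, {"dx": 0, "dy": 0, "dz": -10, "twist": 0}, {"dx": 0, "dy": 0, "dz": -30, "twist": 0}, {"dx": 0, "dy": 0, "dz": -50, "twist": 0}, {"dx": 0, "dy": -40, "dz": 0, "twist": -5}, {"dx": 0, "dy": 0, "dz": 0, "twist": -10}, {"dx": 0, "dy": 0, "dz": 0, "twist": -10}]' --fingers 0.26

```text
time_s: 15.82
eef_pos: [0.5836, 0.0069, 0.1597]
tool_rot: [0.585, 0.811, 0.0, 0.0]
contact_force: [0.5, 0.2, -0.5]
gripper_width: 0.06
gripper_force: 0.0
```

Request:
step_arm --steps '[{"dx": 0, "dy": 0, "dz": 0, "twist": -10}, {"dx": 0, "dy": 0, "dz": 0, "twist": -10}, {"dx": 0, "dy": 0, "dz": 0, "twist": -10}, {"dx": 0, "dy": 0, "dz": 0, "twist": -10}, {"dx": 0, "dy": 0, "dz": 0, "twist": -10}, {"dx": 0, "dy": 0, "dz": 0, "twist": -10}, {"dx": 0, "dy": 0, "dz": 0, "twist": -5}, {"dx": 0, "dy": 0, "dz": 0, "twist": 0}]'

```text
time_s: 16.82
eef_pos: [0.5839, 0.0068, 0.1592]
tool_rot: [0.061, 0.998, 0.0, 0.0]
contact_force: [0.5, -0.8, -0.3]
gripper_width: 0.0599
gripper_force: 0.0
```

```bash
python3 - <<'E'
from h import *
a,d=grab('side');W=pts('side',d);b,e=grab('top');V=pts('top',e)
A=cv2.resize(a[220:340,250:370,::-1],(400,400),interpolation=3);B=cv2.resize(b[170:290,260:380,::-1],(400,400),interpolation=3)
cv2.imwrite('pics/s5.png',np.hstack([A,B]))
X=W
for z0,z1 in((.058,.075),(.08,.092)):
    m=(X[...,0]>.48)&(X[...,0]<.67)&(X[...,1]>-.09)&(X[...,1]<.1)&(X[...,2]>z0)&(X[...,2]<z1)
    q=X[m];print(z0,len(q),q.min(0),q.max(0),q.mean(0).round(4), np.percentile(q[:,2],[5,50,95]))
go(.5067,.018,.072,83)
E
```

```text
0.058 201 [ 0.49586317 -0.06561585  0.05804888] [0.65258715 0.07540394 0.07481247] [ 0.6022 -0.0033  0.0635] [0.05846761 0.06323157 0.06972526]
0.08 34 [0.49620545 0.01188284 0.08022769] [0.51441994 0.02841032 0.09008642] [0.5054 0.0212 0.0855] [0.08044457 0.08578461 0.08965938]
at [0.5838 0.0068 0.159 ] yaw 82.94 tilt [0.02 0.  ] t 16.925 w 0.0597 F [-0.4  0.   0.4]
twist -0.06 d [77.9  1.7 87. ]
```

View pics/s5.png

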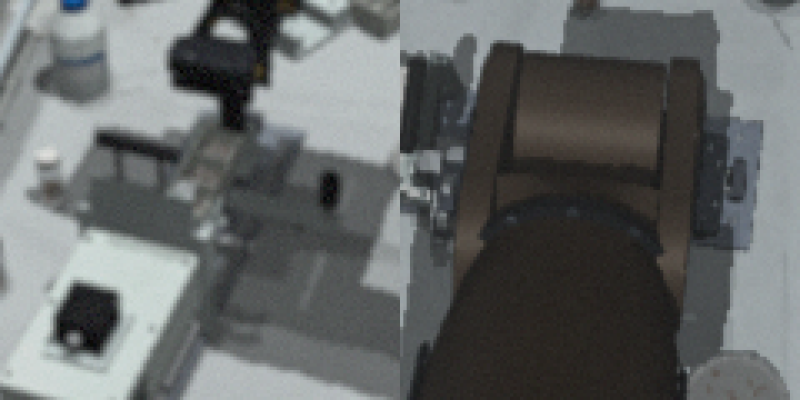

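The side view shows the seed tray sitting in the nest at about (314,269) px and the knob at about (349,277) px. Next I pinch the knob.

Request:
step_arm --steps '[{"dx": 38, "dy": 1, "dz": 0, "twist": 0}, {"dx": 40, "dy": 1, "dz": 0, "twist": 0}, {"dx": 0, "dy": 0, "dz": 30, "twist": 0}, {"dx": 0, "dy": 0, "dz": 30, "twist": 0}, {"dx": 0, "dy": 0, "dz": 21, "twist": 0}, {"dx": 0, "dy": 0, "dz": 0, "twist": 0}]'

```text
time_s: 17.68
eef_pos: [0.5061, 0.0183, 0.0768]
tool_rot: [0.061, 0.998, 0.0, -0.001]
contact_force: [1.0, 0.4, 0.4]
gripper_width: 0.0599
gripper_force: 0.0
```

Request:
step_arm --steps '[{"dx": 0, "dy": 0, "dz": 0, "twist": 0}, {"dx": 0, "dy": 0, "dz": 0, "twist": 0}, {"dx": 0, "dy": 0, "dz": 0, "twist": 0}, {"dx": 0, "dy": 0, "dz": 0, "twist": 0}, {"dx": 0, "dy": 0, "dz": 0, "twist": 0}]' --fingers -1 --squeeze 15

```text
time_s: 18.3
eef_pos: [0.5066, 0.0182, 0.0778]
tool_rot: [0.061, 0.998, 0.0, 0.0]
contact_force: [-0.5, 1.1, 2.0]
gripper_width: 0.0196
gripper_force: 15.0
```

Request:
step_arm --steps '[{"dx": 0, "dy": 10, "dz": 0, "twist": 0}, {"dx": 0, "dy": 20, "dz": 0, "twist": 0}, {"dx": 0, "dy": 20, "dz": 0, "twist": 0}, {"dx": 0, "dy": 20, "dz": 0, "twist": 0}, {"dx": 0, "dy": 20, "dz": 0, "twist": 0}, {"dx": 0, "dy": 10, "dz": 0, "twist": 0}, {"dx": 0, "dy": 0, "dz": 0, "twist": 0}]'

```text
time_s: 19.18
eef_pos: [0.519, 0.1183, 0.0778]
tool_rot: [0.06, 0.998, 0.0, 0.001]
contact_force: [2.0, 4.4, 2.8]
gripper_width: 0.0193
gripper_force: 15.0
```

Request:
step_arm --steps '[{"dx": 0, "dy": 10, "dz": 0, "twist": 0}, {"dx": 0, "dy": 20, "dz": 0, "twist": 0}, {"dx": 0, "dy": 20, "dz": 0, "twist": 0}, {"dx": 0, "dy": 20, "dz": 0, "twist": 0}, {"dx": 0, "dy": 15, "dz": 0, "twist": 0}, {"dx": 0, "dy": 10, "dz": 0, "twist": 0}, {"dx": 0, "dy": 5, "dz": 0, "twist": 0}, {"dx": 0, "dy": 0, "dz": 0, "twist": 0}]'

```text
time_s: 20.18
eef_pos: [0.5312, 0.2169, 0.0778]
tool_rot: [0.061, 0.998, 0.0, 0.001]
contact_force: [2.7, 3.0, 3.2]
gripper_width: 0.0197
gripper_force: 15.0
```

```bash
python3 - <<'E'
from h import *
go(.5066,.0182,.0778)
a,d=grab('side');W=pts('side',d)
X=W
m=(X[...,0]>.48)&(X[...,0]<.58)&(X[...,1]>.14)&(X[...,1]<.28)&(X[...,2]>.04)&(X[...,2]<.1)
print(m.sum())
E
```

```text
at [0.5312 0.2169 0.0778] yaw 83.05 tilt [0.07 0.04] t 20.175 w 0.0197 F [2.7 3.  3.2]
twist 0 d [   0.4 -200.2    0. ]
15
```

Request:
step_arm --steps '[{"dx": 0, "dy": 5, "dz": 0, "twist": 0}, {"dx": 0, "dy": 5, "dz": 0, "twist": 0}]'

```text
time_s: 20.48
eef_pos: [0.5323, 0.226, 0.0778]
tool_rot: [0.061, 0.998, -0.0, 0.0]
contact_force: [3.5, -6.6, 3.8]
gripper_width: 0.0194
gripper_force: 15.0
```

Request:
step_arm --steps '[{"dx": 0, "dy": 3, "dz": 0, "twist": 0}, {"dx": 0, "dy": 3, "dz": 0, "twist": 0}]'

```text
time_s: 20.72
eef_pos: [0.533, 0.232, 0.0778]
tool_rot: [0.061, 0.998, -0.0, 0.0]
contact_force: [3.5, -5.9, 3.0]
gripper_width: 0.0199
gripper_force: 15.0
```

Request:
step_arm --steps '[{"dx": 0, "dy": 2, "dz": 0, "twist": 0}, {"dx": 0, "dy": 2, "dz": 0, "twist": 0}]'

```text
time_s: 20.98
eef_pos: [0.5336, 0.2361, 0.0778]
tool_rot: [0.061, 0.998, -0.0, 0.0]
contact_force: [3.2, -2.7, 2.6]
gripper_width: 0.0198
gripper_force: 15.0
```

Request:
step_arm --steps '[{"dx": 0, "dy": 2, "dz": 0, "twist": 0}]'

```text
time_s: 21.1
eef_pos: [0.5338, 0.2384, 0.0778]
tool_rot: [0.061, 0.998, 0.0, 0.0]
contact_force: [4.9, -4.3, 3.0]
gripper_width: 0.0196
gripper_force: 15.0
```

Request:
step_arm --steps '[{"dx": 0, "dy": 2, "dz": 0, "twist": 0}]'

```text
time_s: 21.22
eef_pos: [0.5339, 0.2395, 0.0777]
tool_rot: [0.06, 0.998, -0.001, 0.0]
contact_force: [5.2, -17.3, 6.1]
gripper_width: 0.0197
gripper_force: 15.0
```

Request:
step_arm --steps '[{"dx": 0, "dy": 2, "dz": 0, "twist": 0}]'

```text
time_s: 21.35
eef_pos: [0.5341, 0.241, 0.0777]
tool_rot: [0.06, 0.998, -0.001, -0.0]
contact_force: [5.2, -11.8, 5.4]
gripper_width: 0.0194
gripper_force: 15.0
```

Request:
step_arm --steps '[{"dx": 0, "dy": 0, "dz": 0, "twist": 0}]'

```text
time_s: 21.48
eef_pos: [0.5343, 0.2422, 0.0778]
tool_rot: [0.061, 0.998, -0.0, 0.0]
contact_force: [3.3, -2.0, 3.7]
gripper_width: 0.0197
gripper_force: 15.0
```

Request:
step_arm --steps '[{"dx": 0, "dy": 2, "dz": 0, "twist": 0}]'

```text
time_s: 21.6
eef_pos: [0.5345, 0.244, 0.0778]
tool_rot: [0.061, 0.998, -0.0, 0.0]
contact_force: [4.7, -6.0, 4.2]
gripper_width: 0.0196
gripper_force: 15.0
```

Request:
step_arm --steps '[{"dx": 0, "dy": 2, "dz": 0, "twist": 0}]'

```text
time_s: 21.72
eef_pos: [0.5347, 0.2461, 0.0778]
tool_rot: [0.061, 0.998, -0.0, 0.0]
contact_force: [3.8, -4.7, 3.5]
gripper_width: 0.0197
gripper_force: 15.0
```

Request:
step_arm --steps '[{"dx": 0, "dy": 2, "dz": 0, "twist": 0}]'

```text
time_s: 21.85
eef_pos: [0.535, 0.2481, 0.0778]
tool_rot: [0.06, 0.998, -0.0, 0.0]
contact_force: [5.2, -5.8, 3.1]
gripper_width: 0.0197
gripper_force: 15.0
```

Request:
step_arm --steps '[{"dx": 0, "dy": -2, "dz": 0, "twist": 0}, {"dx": 0, "dy": -2, "dz": 0, "twist": 0}, {"dx": 0, "dy": -2, "dz": 0, "twist": 0}]'

```text
time_s: 22.22
eef_pos: [0.5344, 0.2432, 0.0778]
tool_rot: [0.061, 0.998, 0.001, 0.001]
contact_force: [5.6, 2.9, 1.4]
gripper_width: 0.0197
gripper_force: 15.0
```

Request:
step_arm --steps '[{"dx": 0, "dy": -1, "dz": 0, "twist": 0}]'

```text
time_s: 22.35
eef_pos: [0.5343, 0.242, 0.0778]
tool_rot: [0.061, 0.998, 0.001, 0.001]
contact_force: [4.9, 2.7, 2.1]
gripper_width: 0.0198
gripper_force: 15.0
```

Request:
step_arm --steps '[{"dx": 0, "dy": -1, "dz": 0, "twist": 0}]'

```text
time_s: 22.48
eef_pos: [0.5342, 0.241, 0.0778]
tool_rot: [0.061, 0.998, 0.001, 0.001]
contact_force: [4.6, 1.3, 2.1]
gripper_width: 0.019
gripper_force: 15.0
```

Request:
step_arm --steps '[{"dx": 0, "dy": -1, "dz": 0, "twist": 0}]'

```text
time_s: 22.6
eef_pos: [0.534, 0.2399, 0.0778]
tool_rot: [0.061, 0.998, 0.0, 0.001]
contact_force: [4.2, 0.0, 2.0]
gripper_width: 0.0196
gripper_force: 15.0
```

Request:
step_arm --steps '[{"dx": 0, "dy": -1, "dz": 0, "twist": 0}]'

```text
time_s: 22.72
eef_pos: [0.5339, 0.2388, 0.0778]
tool_rot: [0.061, 0.998, 0.0, 0.001]
contact_force: [5.4, 0.1, 2.7]
gripper_width: 0.0195
gripper_force: 15.0
```

Request:
step_arm --steps '[{"dx": 0, "dy": 0, "dz": 0, "twist": 0}]'

```text
time_s: 22.85
eef_pos: [0.5339, 0.2387, 0.0778]
tool_rot: [0.061, 0.998, 0.0, 0.001]
contact_force: [4.7, -0.3, 2.3]
gripper_width: 0.0193
gripper_force: 15.0
```

Request:
step_arm --steps '[{"dx": 0, "dy": -1, "dz": 0, "twist": 0}]'

```text
time_s: 22.98
eef_pos: [0.5338, 0.2381, 0.0778]
tool_rot: [0.061, 0.998, 0.001, 0.001]
contact_force: [4.5, 5.8, 1.2]
gripper_width: 0.0196
gripper_force: 15.0
```

Request:
step_arm --steps '[{"dx": 0, "dy": -0.7, "dz": 0, "twist": 0}]'

```text
time_s: 23.1
eef_pos: [0.5337, 0.2379, 0.0778]
tool_rot: [0.061, 0.998, 0.001, 0.001]
contact_force: [4.6, 8.9, 1.2]
gripper_width: 0.0195
gripper_force: 15.0
```

Request:
step_arm --steps '[{"dx": 0, "dy": -0.7, "dz": 0, "twist": 0}]'

```text
time_s: 23.22
eef_pos: [0.5338, 0.2376, 0.0778]
tool_rot: [0.061, 0.998, 0.001, 0.001]
contact_force: [4.5, 11.8, 0.4]
gripper_width: 0.0196
gripper_force: 15.0
```

Request:
step_arm --steps '[{"dx": 0, "dy": 1.8, "dz": 0, "twist": 0}, {"dx": 0, "dy": 0, "dz": 0, "twist": 0}, {"dx": 0, "dy": 0, "dz": 0, "twist": 0}]'

```text
time_s: 23.6
eef_pos: [0.5338, 0.2383, 0.0778]
tool_rot: [0.061, 0.998, 0.0, 0.001]
contact_force: [4.9, 0.7, 1.5]
gripper_width: 0.0199
gripper_force: 15.0
```

Request:
step_arm --steps '[{"dx": 0, "dy": 0, "dz": 0, "twist": 0}, {"dx": 0, "dy": 0, "dz": 0, "twist": 0}, {"dx": 0, "dy": 0, "dz": 0, "twist": 0}]' --fingers -0.2

```text
time_s: 23.98
eef_pos: [0.5329, 0.238, 0.0774]
tool_rot: [0.06, 0.998, -0.0, -0.001]
contact_force: [0.1, 0.4, 0.0]
gripper_width: 0.0373
gripper_force: 0.0
```

Request:
step_arm --steps '[{"dx": 0, "dy": 0, "dz": -15, "twist": 0}, {"dx": 20, "dy": 0, "dz": -30, "twist": 0}, {"dx": 20, "dy": 0, "dz": -50, "twist": 0}, {"dx": 0, "dy": 0, "dz": -55, "twist": 0}, {"dx": 0, "dy": 0, "dz": -40, "twist": 0}, {"dx": 0, "dy": 0, "dz": 0, "twist": 0}]'

```text
time_s: 24.72
eef_pos: [0.4942, 0.2431, 0.2716]
tool_rot: [0.06, 0.998, 0.001, 0.003]
contact_force: [-0.2, 0.5, -0.9]
gripper_width: 0.0379
gripper_force: 0.0
```

```bash
python3 - <<'E'
from h import *
go(.6395,.1405,.26)
a,d=grab('side');W=pts('side',d);X=W
for z0,z1,x0,x1,y0,y1 in((.078,.095,.48,.58,.19,.3),(.18,.24,.58,.7,.1,.18)):
    m=(X[...,0]>x0)&(X[...,0]<x1)&(X[...,1]>y0)&(X[...,1]<y1)&(X[...,2]>z0)&(X[...,2]<z1)
    q=X[m];print(len(q),q.mean(0).round(4),q.min(0).round(4),q.max(0).round(4))
A=cv2.resize(a[210:390,220:400,::-1],(600,600),interpolation=3);cv2.imwrite('pics/s6.png',A)
E
```

```text
at [0.4942 0.2431 0.2716] yaw 83.07 tilt [0.35 0.13] t 24.725 w 0.0379 F [-0.2  0.5 -0.9]
twist 0 d [-156.6  -84.4   11.6]
45 [0.5327 0.2414 0.084 ] [0.5233 0.2307 0.0786] [0.5422 0.2506 0.0876]
160 [0.6384 0.1428 0.2068] [0.6046 0.1325 0.1805] [0.6739 0.1521 0.2178]
```

View pics/s6.png

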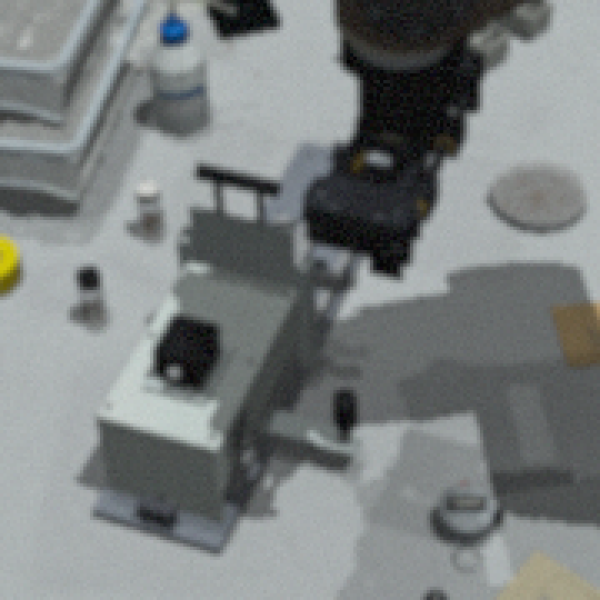

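The carrier is wholly inside the hood: knob at (324,333) px, gate handle bar at (291,264) px and still raised. Next I go over the handle with the fingers shut.

Request:
step_arm --steps '[{"dx": -25, "dy": -14, "dz": 0, "twist": 0}, {"dx": -37, "dy": -20, "dz": 0, "twist": 0}, {"dx": -40, "dy": -21, "dz": 0, "twist": 0}, {"dx": -35, "dy": -19, "dz": 0, "twist": 0}, {"dx": -19, "dy": -10, "dz": 0, "twist": 0}, {"dx": 0, "dy": 0, "dz": 0, "twist": 0}, {"dx": 0, "dy": 0, "dz": 15, "twist": 0}, {"dx": 0, "dy": 0, "dz": 0, "twist": 0}]' --fingers -1

```text
time_s: 25.78
eef_pos: [0.637, 0.1412, 0.2509]
tool_rot: [0.06, 0.998, -0.0, -0.001]
contact_force: [-1.2, 0.1, 0.6]
gripper_width: 0.0006
gripper_force: 0.0
```

Request:
step_arm --steps '[{"dx": 0, "dy": 0, "dz": 10, "twist": 0}, {"dx": 0, "dy": 0, "dz": 10, "twist": 0}, {"dx": 0, "dy": 0, "dz": 10, "twist": 0}, {"dx": 0, "dy": 0, "dz": 8, "twist": 0}]'

```text
time_s: 26.28
eef_pos: [0.6382, 0.1408, 0.2142]
tool_rot: [0.06, 0.998, 0.0, -0.0]
contact_force: [-2.2, 1.6, 4.3]
gripper_width: 0.0005
gripper_force: 2.2
```

Request:
step_arm --steps '[{"dx": 0, "dy": 0, "dz": 8, "twist": 0}, {"dx": 0, "dy": 0, "dz": 8, "twist": 0}, {"dx": 0, "dy": 0, "dz": 8, "twist": 0}]'

```text
time_s: 26.65
eef_pos: [0.6382, 0.1407, 0.1902]
tool_rot: [0.06, 0.998, 0.0, -0.0]
contact_force: [-2.6, 2.4, 5.1]
gripper_width: 0.0007
gripper_force: 2.2
```

Gate is going down at about 5 N.

Request:
step_arm --steps '[{"dx": 0, "dy": 0, "dz": 6, "twist": 0}, {"dx": 0, "dy": 0, "dz": 6, "twist": 0}, {"dx": 0, "dy": 0, "dz": 5, "twist": 0}]'

```text
time_s: 27.02
eef_pos: [0.6387, 0.1406, 0.1743]
tool_rot: [0.06, 0.998, 0.0, 0.001]
contact_force: [-0.9, 1.2, 5.2]
gripper_width: 0.0008
gripper_force: 2.7
```

Request:
step_arm --steps '[{"dx": 0, "dy": 0, "dz": 3, "twist": 0}, {"dx": 0, "dy": 0, "dz": 3, "twist": 0}]'

```text
time_s: 27.28
eef_pos: [0.6388, 0.1406, 0.1678]
tool_rot: [0.06, 0.998, 0.0, 0.001]
contact_force: [-0.7, 1.3, 5.4]
gripper_width: 0.0004
gripper_force: 3.0
```

Request:
step_arm --steps '[{"dx": 0, "dy": 0, "dz": 2, "twist": 0}, {"dx": 0, "dy": 0, "dz": 1, "twist": 0}]'

```text
time_s: 27.52
eef_pos: [0.6388, 0.1405, 0.1651]
tool_rot: [0.061, 0.998, 0.0, 0.001]
contact_force: [-2.0, 1.0, 12.7]
gripper_width: 0.0007
gripper_force: 6.3
```

Request:
step_arm --steps '[{"dx": 0, "dy": 0, "dz": 1, "twist": 0}, {"dx": 0, "dy": 0, "dz": 1, "twist": 0}, {"dx": 0, "dy": 0, "dz": 0, "twist": 0}]'

```text
time_s: 27.9
eef_pos: [0.6389, 0.1405, 0.1649]
tool_rot: [0.06, 0.998, 0.0, 0.002]
contact_force: [-5.2, -1.1, 20.9]
gripper_width: 0.0006
gripper_force: 10.6
```

Request:
step_arm --steps '[{"dx": 0, "dy": 0, "dz": 1, "twist": 0}, {"dx": 0, "dy": 0, "dz": 0, "twist": 0}]'

```text
time_s: 28.15
eef_pos: [0.639, 0.1405, 0.1648]
tool_rot: [0.06, 0.998, 0.0, 0.002]
contact_force: [-8.1, -0.8, 27.4]
gripper_width: 0.0002
gripper_force: 14.0
```

Request:
step_arm --steps '[{"dx": 0, "dy": 0, "dz": -20, "twist": 0}, {"dx": 0, "dy": 0, "dz": -50, "twist": 0}, {"dx": 25, "dy": -30, "dz": -30, "twist": 0}, {"dx": 40, "dy": -40, "dz": 0, "twist": 0}, {"dx": 40, "dy": -40, "dz": 0, "twist": 0}, {"dx": 20, "dy": -40, "dz": 0, "twist": 0}, {"dx": 0, "dy": -40, "dz": 0, "twist": 0}, {"dx": 0, "dy": 0, "dz": 0, "twist": 0}]'

```text
time_s: 29.15
eef_pos: [0.491, -0.035, 0.2615]
tool_rot: [0.062, 0.998, -0.0, 0.0]
contact_force: [-0.7, 0.4, -0.6]
gripper_width: 0.0004
gripper_force: 0.0
```

```bash
python3 - <<'E'
from h import *
a,d=grab('side');X=pts('side',d)
for z0,z1,x0,x1,y0,y1 in((.078,.095,.48,.58,.19,.3),(.13,.24,.58,.7,.1,.165)):
    m=(X[...,0]>x0)&(X[...,0]<x1)&(X[...,1]>y0)&(X[...,1]<y1)&(X[...,2]>z0)&(X[...,2]<z1)
    q=X[m];print(len(q),q.mean(0).round(4),np.percentile(q[:,2],[5,50,95]).round(4))
b,e=grab('top');V=pts('top',e)
m=(V[...,0]>.35)&(V[...,0]<.75)&(V[...,1]>-.5)&(V[...,1]<-.2)&(V[...,2]>.02)&(V[...,2]<.045);print('rack',m.sum())
A=cv2.resize(a[220:360,240:360,::-1],(400,466),interpolation=3);B=cv2.resize(b[170:310,190:310,::-1],(400,466),interpolation=3)
cv2.imwrite('pics/s7.png',np.hstack([A,B]))
E
```

```text
48 [0.5323 0.2416 0.0837] [0.0786 0.0838 0.088 ]
142 [0.6399 0.1423 0.1445] [0.1326 0.1462 0.1502]
rack 1652
```

View pics/s7.png

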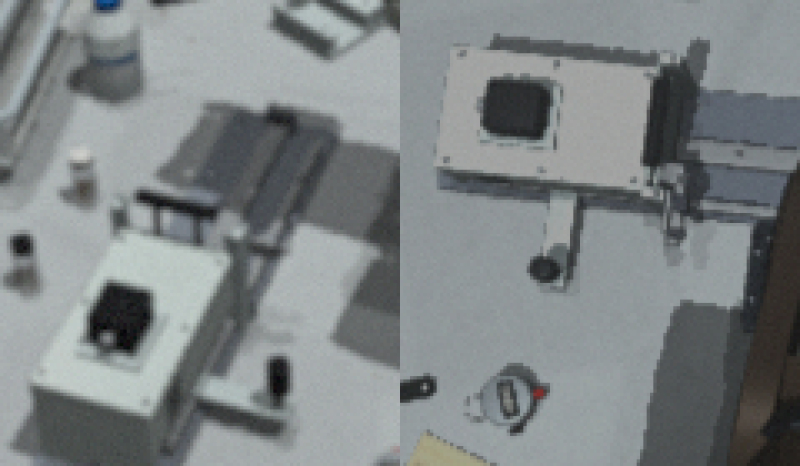

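The gate is down: handle bar at about (293,281) px, its top near 0.148 m. The carrier knob has not moved, and the robot is clear of everything.

```bash
python3 -c "
from station import close_job
print(close_job())"
```

```text
the job is handed in; nothing more can be done
None
```

The job is handed in at about 29 s: the seed tray is in the nest, the carrier is in the imaging detent, and the gate is fully down. I inferred that the catch had snapped out from the handle height (about 148 mm) and the hard stop, because it couldn't be seen directly.

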